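# Undo the left-hand cap of the gas turret

### The arm

A 7-joint arm with a two-finger parallel gripper is mounted at the origin on the work surface. World frame = base frame: x ahead of the robot, y to its left, z up, the work surface at z = 0. Lengths are in mm, angles in rad, forces in N, time in s.
With the tool pointing down it reaches from about 400 to 875 mm from the base axis. Payload 4.4 kg.
Tool frame: the origin (TCP) lies midway between the tips of the shut fingers; the grasp point (between the pads) lies 19 mm behind it (ctrl.pinch_z is the distance from the TCP to the grasp point, in mm); z points along the fingers, y is the line along which they close (so a half turn about z gives the same grasp; the last joint's range is limited). The gripper opens to 85 mm and grips with 20 to 120 N. Pads are 22 mm wide; open, the fingers measure 114 mm over their backs; the gripper's body (76 mm by 85 mm) begins 54 mm behind the grasp point. The pads swing forward as they close: fully open they stand 13 mm farther back than shut.
Start: joints at [1.046, 0.628, 0.038, 1.517, -0.027, 0.996, -0.02], TCP at [287.895, -582.781, 231.313] pointing down, gripper open.
Joint ranges: [-3.06, 3.06], [-0.37, 2.12], [-1.25, 1.32], [0.18, 2.47], [-1.1, 4.24], [0.23, 1.98], [-2.94, 2.94]. Speed limits (rad/s): [2.57, 2.57, 3.14, 3.14, 3.14, 3.14, 3.14].

### API

Orientations are given as [roll, pitch, yaw] about the fixed x, y, z axes, in that order (R = Rz(yaw) Ry(pitch) Rx(roll)).
In Python, from cell import read_state, cams, order, ctrl gives the robot as it stands.
- The arm moves only by the tool move_arm, never from a script. Its argument "targets" is text: rows parted by semicolons, each of 7 numbers parted by spaces: the gripper's target within -1 to 1 (fully open at 1, half-way at 0, shut at -1), then the shift along the tool's x, y, z in cm, then the turn, a rotation vector about the tool's x, y, z in degrees. A call has 1 to 5 rows; each row shifts and turns the commanded pose from where the row before left it, along the tool's axes as they then stand; what a row does not reach is not made up. A row lasts 1/12 s, in which the tool goes at most 41.7 mm and 7.16 degrees, less where a joint would pass 70% of its speed; a pose out of reach is approached as far as the arm can. A call with a gripper value outside its range is refused whole. The fingers move at their own pace and stop on an object; the grip force is fixed at half the most. Time passes only in rows, so rows that do not move let the fingers close. It gives the time, the measured TCP pose, the force, the opening and the grip force at its end, in the units of the state.
- read_state(): the state, without advancing time (a new reading comes with each control period).
- cams.get_image(name): name is "side" or "top"; returns a dict with "color" (480x640x3 uint8, red, green, blue), "fovy" (degrees; the focal length in pixels is half the picture's height over the tangent of half this angle, whatever the lens; pixels are square), "cx", "cy" (the principal point, pixels), "rvec" (rotation vector, rad) and "tvec" (3), from world to camera coordinates, as OpenCV has them. Camera axes: x right, y down, z forward; pixel columns grow to the right and rows downward; lengths in mm; the calibration is good to about 2 mm. A picture is of the moment at which its call begins. There is no depth.
- order.finish_job(): hands the job in; it is judged then, once.
The state is a dict: "clock": time; "qpos": joint angles; "qd": joint speeds; "tau": joint torques, N m; "eef_pos": TCP position; "tool_rot": TCP orientation; "force": force on the tool from outside, world axes, zero at the start; "torque": the same for the moment, N m; "width": finger opening in mm; "gripper_force": force on a finger pad.
Only numpy, scipy, OpenCV 4.12 (cv2) and the standard library are available. Lean on these libraries where they do the work, as an engineer would, in place of code of your own. Each camera call takes 0.05 s, during which the arm holds its last target. There are 200 camera calls.

### The job

On the gas turret with the red band, unscrew the cap with the engraved white line: its thread is left-handed, so turn it clockwise until the line reaches the red mark on the collar, then feel your way on with light upward pulls, at most about 70 degrees further, until the worn thread lets the cap go, never straining the thread. Put the cap on the parking stand, mouth down over the spigot and fully home, let go, and leave the other capped turret and everything else on the bench alone.

Things in the scene. Friction and masses are not known exactly. Their poses are not given: they have to be found in the camera images.
- cap: Cap to remove: black, round, 50 diameter, 42 tall, 0.12 kg, grey top with an engraved white line from the centre to the rim and down the side. Origin: centre of its open underside; z up along its axis, +x along the engraved line. Bore 39 diameter, 34 deep, with two lugs inside the mouth (tips 29 apart).
- cap_mark (a point): Outer part of the engraved white line on the cap's top, 22 from the axis, 42.5 above the cap's underside. At the start the line stands 1.0 to 1.3 rad anticlockwise (seen from above) of the red mark; turn the cap clockwise to bring it there. Left part-way, the cap stays put.
- port: Gas turret with a red band, fixed to the bench, carrying the cap: 88 diameter foot, 40 diameter column, grey collar 68 diameter with its top at 90. The brass threaded neck (37 over the ridges) stands 22 above the collar, a sprung stem to 34-43 above it. Origin: centre of its foot, on the neck's axis; z up, +x towards the red mark. A nozzle sticks out to -x below the collar.
- collar (a point): Centre of the collar's top, on the neck's axis, 90 above the bench; the cap's underside starts here, within 2 mm. The coarse left-hand thread has about 1 mm of play; the cap climbs several mm as it is turned clockwise, so the grip must yield upwards with it, by feel. A spring of about 7 N pushes the cap up against the thread. More than 40 N between cap and turret, in any direction, damages the thread.
- open_mark (a point): Red mark on the collar's top, 30 from the axis. Before the cap's line gets here its lugs are caught under the thread. They come free in a narrow gap, about 0.2 rad wide, whose middle lies 0.15 to 1.2 rad past the mark (further clockwise): different each time and hidden, to be felt with a light upward pull. Past the gap the lugs strike a stop.
- plain_port: Second turret of the same size, with a blue band and a cap WITHOUT an engraved line: leave it alone. Origin: centre of its foot on the bench; its cap's top is at 132.
- park: Parking stand fixed to the bench: aluminium, 88 diameter foot, 64 diameter plate with its top at 90 above the bench, and on it an upright white spigot, 25.4 diameter, 26 tall, top 6 tapered to 18 diameter. The cap goes over the spigot, mouth down, until its rim lies on the plate. Origin: centre of its foot on the bench.
- park_seat (a point): Centre of the parking plate's top, on the spigot's axis, 90 above the bench.
- white_bottle: White wide-neck reagent bottle with black cap, 90 wide, 170 tall; origin at the centre of its underside. Not part of the job.
- amber_a: Amber glass jar with black cap, 60 wide, 85 tall; origin at the centre of its underside. Not part of the job.
- amber_b: Second amber glass jar, 60 wide, 85 tall; origin at the centre of its underside. Not part of the job.
- beaker: Glass beaker, 76 wide, 95 tall; origin at the centre of its underside. Not part of the job.
- lid_a: Loose black lid lying flat, 58 wide, 20 tall; origin at the centre of its underside. Not part of the job.
- lid_b: Second loose black lid lying flat, 58 wide, 20 tall; origin at the centre of its underside. Not part of the job.
- spanner: Steel spanner, about 170 long, lying flat; origin at the middle of its length, underside. Not part of the job.
Things that resemble listed ones, but are neither listed nor needed, are in the scene too. Leave any orange look-alike of the cap alone.

How it is judged:
By the outcome, as a careful person would: the job done as asked, in the order asked, and still so for the second after the job is handed in, with the robot touching nothing.
It also fails if it takes over 72 s, if anything falls off the work surface, if the arm or the gripper's body presses on something with over 40 N, if the wrist force passes 120 N, or if a joint passes its speed limit or range.

## Working session

There is one attempt and no reset: what is moved stays moved. The work goes in short steps, Python scripts to look and compute and a tool call to move; the robot and the scene stay as the last step left them, time stands still between calls to the robot, and variables do not carry over. Pictures are saved under pics/ and viewed, at most 10 in all, crops included, and the job is handed in when it is done.

Besides the shell and the picture viewer there is one more tool, called after "Call:" by a JSON object that holds its "name" and its "arguments". move_arm: Moves the arm, as the interface text tells. Its arguments: {"type":"object","properties":{"targets":{"type":"string"}},"required":["targets"]}

```bash
mkdir -p pics
cat > h.py <<'E'
import numpy as np, cv2
from cell import read_state, cams, order, ctrl
def grab(n):
    d=cams.get_image(n); f=240/np.tan(np.radians(d["fovy"])/2)
    K=np.array([[f,0,d["cx"]],[0,f,d["cy"]],[0,0,1.]]); R=cv2.Rodrigues(np.array(d["rvec"],float))[0]
    return d["color"],K,R,np.array(d["tvec"],float).ravel()
def ray(K,R,t,uv):
    return -R.T@t, R.T@np.linalg.inv(K)@np.array([uv[0],uv[1],1.])
def onz(K,R,t,uv,z):
    c,d=ray(K,R,t,uv); return c+d*(z-c[2])/d[2]
def proj(K,R,t,p):
    q=K@(R@np.array(p,float)+t); return q[:2]/q[2]
def save(im,n): cv2.imwrite("pics/"+n+".png",im[:,:,::-1])
E
python3 - <<'E'
from h import *
for n in("side","top"):
    im,K,R,t=grab(n); save(im,n+"0"); print(n,K[0,0],K[:2,2],(-R.T@t).round(),R[2].round(2))
print(read_state(),ctrl.pinch_z)
E
```

```text
side 540.4436989249999 [315.45887961 241.60557085] [-60. 831. 778.] [ 0.5  -0.67 -0.54]
top 449.748616088383 [320.70005071 244.99807316] [487. -33. 983.] [ 0.09 -0.03 -1.  ]
{'clock': 0.1, 'qpos': array([ 1.04618989,  0.62924923,  0.03844154,  1.51823551, -0.02701135,
        0.99629391, -0.02004039]), 'qd': array([ 0.00061967, -0.00136978,  0.00033959, -0.00330364,  0.00017103,
       -0.00131336, -0.00183808]), 'tau': array([ 3.52175790e-03, -5.64526498e+01,  1.23087432e+00, -1.93971419e+01,
        1.13789435e-02,  5.43617105e-03,  1.03070653e-05]), 'eef_pos': array([ 287.66474165, -582.27788137,  230.49422364]), 'tool_rot': array([-3.13992430e+00,  4.40737604e-06,  4.58763218e-01]), 'force': array([-0.37999174, -0.60641433, -0.02701461]), 'torque': array([ 0.00066225,  0.01554935, -0.02517526]), 'gripper_force': 0.0, 'width': 85.26249047363122} 18.700000000000003
```

View pics/top0.png

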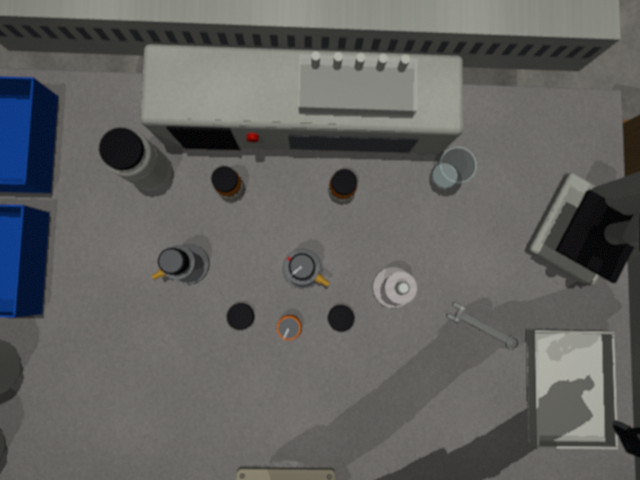

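View pics/side0.png

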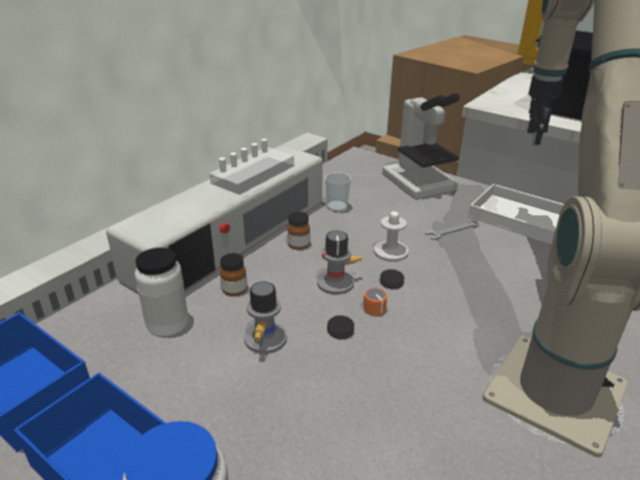

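The target is the capped turret at top (301,266) / side (337,245). It has a white line on the cap, a red band, and a red mark at about (291,259). Look-alikes:
- Blue-band turret: top (173,261), side (263,297).
- Orange cap: top (289,327).
- Loose lids: (240,316) and (341,318).
- Amber jar caps: (226,180) and (343,182).

The park stand is at top (398,288). Next I'll measure and check with one close crop.

```bash
cat > m.py <<'E'
from h import *
im,K,R,t=grab("top"); s,Ks,Rs,ts=grab("side")
c=cv2.resize(im[225:315,255:435],None,fx=4,fy=4,interpolation=cv2.INTER_CUBIC)
c2=cv2.resize(s[200:300,280:430],None,fx=4,fy=4,interpolation=cv2.INTER_CUBIC)
o=np.zeros((590,720,3),np.uint8); o[:360]=c; c2=cv2.resize(c2,(345,230)); o[360:,:345]=c2; 
save(o[:590],"crop1")
hsv=cv2.cvtColor(im,cv2.COLOR_RGB2HSV).astype(int)
def cen(m,r):
    y,x=np.nonzero(m[r[1]:r[3],r[0]:r[2]]); return np.array([x.mean()+r[0],y.mean()+r[1]]),len(x)
red=((hsv[...,0]<8)|(hsv[...,0]>172))&(hsv[...,1]>90)
u,n=cen(red,(270,240,330,290)); print("red",u,n,onz(K,R,t,u,90).round(1))
wh=(hsv[...,1]<60)&(hsv[...,2]>150)
y,x=np.nonzero(wh[250:285,285:320]); print("white line px",list(zip(x+285,y+250)))
# spigot / plate
g=cv2.cvtColor(im,cv2.COLOR_RGB2GRAY)
for r in((370,262,425,312),):
    for th in (170,190,210,225,235):
        a,n,st,ce=cv2.connectedComponentsWithStats((g[r[1]:r[3],r[0]:r[2]]>th).astype(np.uint8))
        print(th,[(q[:].tolist(),(e+[r[0],r[1]]).round(1).tolist()) for q,e in zip(st[1:],ce[1:]) if q[4]>10]) if False else None
G=cv2.resize(g[245:290,280:325],None,fx=6,fy=6,interpolation=cv2.INTER_CUBIC)
for nm,(x0,y0,x1,y1),hs in (("port",(276,242,326,290),(132,90)),("park",(370,262,425,312),(116,90,0))):
    G=cv2.GaussianBlur(cv2.resize(g[y0:y1,x0:x1],None,fx=6,fy=6,interpolation=cv2.INTER_CUBIC),(0,0),2)
    for rr in ((30,48),(48,70),(70,110),(110,140)) if nm=="port" else ((18,34),(60,105),(105,150)):
        h=cv2.HoughCircles(G,cv2.HOUGH_GRADIENT,1,10,param1=60,param2=12,minRadius=rr[0],maxRadius=rr[1])
        if h is not None:
            for q in h[0][:3]:
                u=(q[:2]+.5)/6-.5+[x0,y0]; print(nm,u.round(1),"r px",(q[2]/6).round(1),[onz(K,R,t,u,z).round(0)[:2].tolist() for z in hs])
E
python3 m.py
```

```text
red [288.88235294 258.41176471] 17 [535.    3.1  90. ]
white line px [(np.int64(300), np.int64(267)), (np.int64(299), np.int64(268)), (np.int64(297), np.int64(269)), (np.int64(296), np.int64(270)), (np.int64(297), np.int64(270)), (np.int64(295), np.int64(271)), (np.int64(296), np.int64(271)), (np.int64(294), np.int64(272)), (np.int64(295), np.int64(272))]
park [402.8 287.5] r px 4.8 [[483.0, -219.0], [482.0, -225.0], [482.0, -244.0]]
```

View pics/crop1.png

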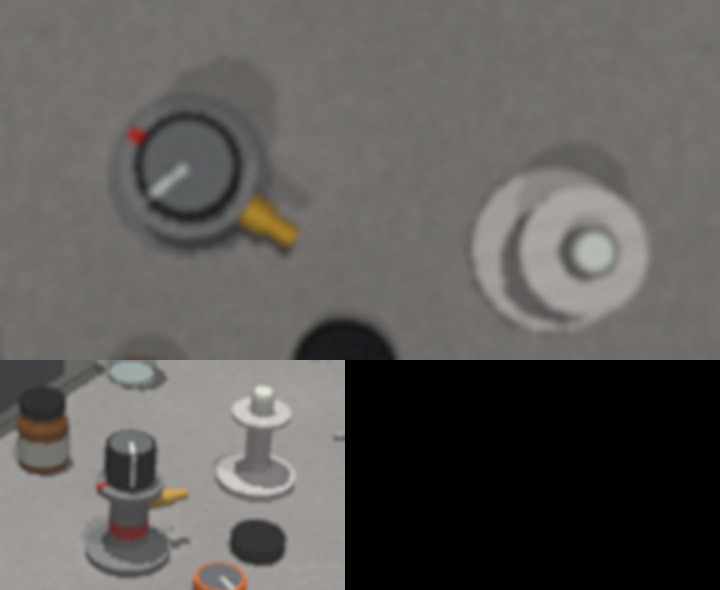

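The crop confirms the choice: a white-lined cap on the red-banded turret. In the top picture, its top disc is centred at about (301.7,266.2) and the line points to lower left. The red mark is at (289,258.4). The park spigot top is at about (403.3,287.5), the plate at (400.8,287.5) and the foot at (391.8,287.5). Next I'll cross-check these with the side view.

Run:
```python
from h import *
im,K,R,t=grab("top"); s,Ks,Rs,ts=grab("side")
def tri(u,v):
    c1,d1=ray(K,R,t,u); c2,d2=ray(Ks,Rs,ts,v); A=np.stack([d1,-d2],1); x=np.linalg.lstsq(A,c2-c1,rcond=None)[0]
    a,b=c1+d1*x[0],c2+d2*x[1]; return (a+b)/2,np.linalg.norm(a-b)
for n,u,v,z in(("cap",(301.7,266.2),(336.8,235.2),132),("spig",(403.3,287.5),(394.3,213.5),116),("parkfoot",(391.8,287.5),(391,249.6),5),("plate",(400.8,287.5),(393.3,222.5),90),("collar",(301.7-2.2,266.5),(336.5,253),90)):
    print(n,"z",z,"top",onz(K,R,t,u,z).round(1),"side",onz(Ks,Rs,ts,v,z).round(1),"tri",tri(u,v)[0].round(1),tri(u,v)[1].round(1))
print("line outer end",onz(K,R,t,(294.3,272.4),132.5).round(1),"red",onz(K,R,t,(288.9,258.4),90).round(1))
# dark rim of cap in top view -> ellipse
g=cv2.cvtColor(im,cv2.COLOR_RGB2GRAY)
r=(285,248,318,284); m=(g[r[1]:r[3],r[0]:r[2]]<55).astype(np.uint8)
cs,_=cv2.findContours(m,cv2.RETR_EXTERNAL,cv2.CHAIN_APPROX_NONE); c=max(cs,key=cv2.contourArea)
e=cv2.minEnclosingCircle(c); print("rim",e[0][0]+r[0],e[0][1]+r[1],e[1],"expected r",K[0,0]*25/np.linalg.norm(-R.T@t-[500,-20,132]))
g2=cv2.cvtColor(s,cv2.COLOR_RGB2GRAY)
for (X,Y,W,H),th in(((370,262,55,50),200),):
    a,l,st,ce=cv2.connectedComponentsWithStats((g[Y:Y+H,X:X+W]>th).astype(np.uint8)); print(st[1:].tolist(),(ce[1:]+[X,Y]).round(1).tolist())
st=read_state(); print(st["eef_pos"],st["tool_rot"])
```

```text
cap z 132 top [518.6 -23.2 132. ] side [520.5 -25.1 132. ] tri [518.8 -23.  133.6] 0.6
spig z 116 top [ 482.6 -220.   116. ] side [ 480.2 -215.5  116. ] tri [ 482.7 -220.6  112.8] 0.3
parkfoot z 5 top [ 481.5 -218.8    5. ] side [ 482.7 -221.2    5. ] tri [ 481.4 -218.5    6.9] 0.2
plate z 90 top [ 482.4 -220.6   90. ] side [ 480.6 -215.5   90. ] tri [ 482.8 -221.    86.6] 1.1
collar z 90 top [519.5 -18.4  90. ] side [514.7 -17.6  90. ] tri [518.  -19.3  87.9] 3.6
line outer end [506.6  -9.5 132.5] red [535.    3.1  90. ]
rim 302.2151165008545 266.7732563018799 13.117815017700195 expected r 13.213302623761397
[] []
[ 287.81317984 -582.57975962  230.99481435] [-3.14094876e+00 -2.53570149e-05  4.58809868e-01]
```

Call:
{"name": "move_arm", "arguments": {"targets": "1 3.03 -2.66 0 0 0 0;1 3.03 -2.66 0 0 0 0;1 3.03 -2.66 0 0 0 0;1 3.03 -2.66 0 0 0 0;1 3.03 -2.66 0 0 0 0"}}

```text
clock: 0.72
eef_pos: [365.2, -394.7, 231.4]
tool_rot: [3.141, -0.0, 0.458]
force: [0.8, 0.4, 0.6]
width: 85.3
gripper_force: 0.0
```

Call:
{"name": "move_arm", "arguments": {"targets": "1 3.03 -2.66 0 0 0 0;1 3.03 -2.66 0 0 0 0;1 3.03 -2.66 0 0 0 0;1 3.03 -2.66 0 0 0 0;1 3.03 -2.66 0 0 0 0"}}

```text
clock: 1.13
eef_pos: [442.2, -208.3, 231.6]
tool_rot: [3.141, -0.0, 0.459]
force: [0.6, 0.2, -0.1]
width: 85.4
gripper_force: 0.0
```

Call:
{"name": "move_arm", "arguments": {"targets": "1 3.03 -2.66 0 0 0 0;1 3.03 -2.66 0 0 0 0;1 3.03 -2.66 0 0 0 0;1 3.03 -2.66 0 0 0 0;1 3.03 -2.66 0 0 0 0"}}

```text
clock: 1.55
eef_pos: [519.2, -21.8, 231.6]
tool_rot: [3.141, -0.0, 0.459]
force: [0.7, 0.2, 0.3]
width: 85.7
gripper_force: 0.0
```

Call:
{"name": "move_arm", "arguments": {"targets": "1 0 0 0 0 0 -7;1 0 0 0 0 0 -7;1 0 0 0 0 0 -7;1 0 0 0 0 0 -7;1 0 0 0 0 0 -7"}}

```text
clock: 1.97
eef_pos: [518.7, -23.6, 231.4]
tool_rot: [3.141, 0.0, 1.076]
force: [-0.3, 0.5, -0.8]
width: 85.3
gripper_force: 0.0
```

Call:
{"name": "move_arm", "arguments": {"targets": "1 0 0 0 0 0 -7;1 0 0 0 0 0 -7;1 0 0 0 0 0 -7;1 0 0 0 0 0 -7;1 0 0 0 0 0 -7"}}

```text
clock: 2.38
eef_pos: [518.7, -23.9, 231.4]
tool_rot: [3.141, 0.0, 1.686]
force: [0.3, 0.1, -0.2]
width: 85.4
gripper_force: 0.0
```

Call:
{"name": "move_arm", "arguments": {"targets": "1 0 0 0 0 0 -7;1 0 0 0 0 0 -7;1 0 0 0 0 0 -7;1 0 0 0 0 0 -7;1 0 0 0 0 0 -7"}}

```text
clock: 2.8
eef_pos: [518.7, -23.9, 231.4]
tool_rot: [3.142, 0.0, 2.297]
force: [0.0, 0.6, 0.0]
width: 85.7
gripper_force: 0.0
```

Call:
{"name": "move_arm", "arguments": {"targets": "1 0 0 0 0 0 -7;1 0 0 0 0 0 -7;1 0 0 0 0 0 -7;1 0 0 0 0 0 -5;1 0 0 0 0 0 0"}}

```text
clock: 3.22
eef_pos: [518.7, -24.0, 231.2]
tool_rot: [3.141, -0.0, 2.747]
force: [0.1, -0.1, 1.2]
width: 84.9
gripper_force: 0.0
```

Call:
{"name": "move_arm", "arguments": {"targets": "1 0 0 4 0 0 0;1 0 0 4 0 0 0;1 0 0 3 0 0 0;1 0 0 2.1 0 0 0;1 0 0 0 0 0 0"}}

```text
clock: 3.63
eef_pos: [515.7, -24.1, 96.6]
tool_rot: [-3.138, -0.007, 2.743]
force: [0.1, -0.1, -0.0]
width: 85.5
gripper_force: 0.0
```

Run:
```python
from h import *
im,K,R,t=grab("top"); s,Ks,Rs,ts=grab("side")
a=cv2.resize(s[170:320,250:430],None,fx=4,fy=4,interpolation=cv2.INTER_CUBIC)
save(a,"side1"); print(read_state()["eef_pos"], proj(Ks,Rs,ts,read_state()["eef_pos"]))
```

```text
[518.67243116 -23.5386074  100.35241609] [336.70359133 247.49271645]
```

View pics/side1.png

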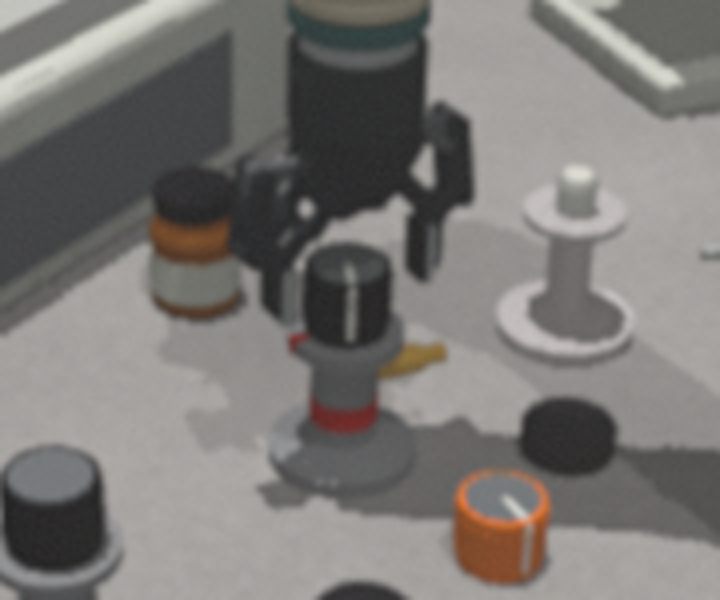

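The crop shows the cap between the two open fingers, at crop (348,295), and roughly centred. I'll close gently and watch the side force.

Call:
{"name": "move_arm", "arguments": {"targets": "0.3 0 0 0 0 0 0;0.3 0 0 0 0 0 0;0.3 0 0 0 0 0 0;0.3 0 0 0 0 0 0;0.25 0 0 0 0 0 0"}}

```text
clock: 4.15
eef_pos: [519.2, -23.9, 101.1]
tool_rot: [3.141, 0.001, 2.745]
force: [0.5, -0.3, -1.1]
width: 53.6
gripper_force: 0.0
```

Call:
{"name": "move_arm", "arguments": {"targets": "0.2 0 0 0 0 0 0;0.17 0 0 0 0 0 0"}}

```text
clock: 4.32
eef_pos: [519.2, -23.5, 100.7]
tool_rot: [3.141, 0.001, 2.745]
force: [0.7, 1.4, 1.2]
width: 50.0
gripper_force: 6.4
```

Call:
{"name": "move_arm", "arguments": {"targets": "0.1 0 0 0 0 0 0;0 0 0 0 0 0 0"}}

```text
clock: 4.48
eef_pos: [519.2, -23.5, 100.8]
tool_rot: [3.141, 0.001, 2.745]
force: [0.2, 0.2, 5.4]
width: 48.3
gripper_force: 60.9
```

Call:
{"name": "move_arm", "arguments": {"targets": "-0.2 0 0 0 0 0 3;-0.2 0 0 0 0 0 3"}}

```text
clock: 4.65
eef_pos: [519.2, -23.5, 100.7]
tool_rot: [3.141, 0.001, 2.638]
force: [0.2, 1.0, 5.6]
width: 49.2
gripper_force: 61.0
```

Call:
{"name": "move_arm", "arguments": {"targets": "-0.2 0 0 0 0 0 3;-0.2 0 0 0 0 0 3;-0.2 0 0 0 0 0 3"}}

```text
clock: 4.9
eef_pos: [519.2, -23.5, 100.7]
tool_rot: [3.141, 0.001, 2.481]
force: [0.2, 0.2, 5.8]
width: 48.9
gripper_force: 61.0
```

Call:
{"name": "move_arm", "arguments": {"targets": "-0.2 0 0 0 0 0 3;-0.2 0 0 0 0 0 3;-0.2 0 0 0 0 0 3"}}

```text
clock: 5.15
eef_pos: [519.2, -23.5, 100.7]
tool_rot: [3.141, 0.001, 2.324]
force: [0.6, 1.2, 5.7]
width: 48.9
gripper_force: 61.0
```

Call:
{"name": "move_arm", "arguments": {"targets": "-0.2 0 0 0 0 0 2;-0.2 0 0 0 0 0 2;-0.2 0 0 0 0 0 2"}}

```text
clock: 5.4
eef_pos: [519.3, -23.4, 100.8]
tool_rot: [3.14, 0.001, 2.22]
force: [0.4, 0.5, 5.4]
width: 48.7
gripper_force: 61.0
```

Call:
{"name": "move_arm", "arguments": {"targets": "-0.2 0 0 0 0 0 2;-0.2 0 0 0 0 0 2;-0.2 0 0 0 0 0 2"}}

```text
clock: 5.65
eef_pos: [519.3, -23.4, 100.8]
tool_rot: [3.14, 0.0, 2.115]
force: [-0.5, 1.3, 4.6]
width: 48.7
gripper_force: 61.0
```

Run:
```python
from h import *
s,Ks,Rs,ts=grab("side"); st=read_state(); print(st["force"],st["torque"])
a=cv2.resize(s[215:290,295:395],None,fx=6,fy=6,interpolation=cv2.INTER_CUBIC); save(a,"side2")
```

```text
[0.31438527 2.21552004 5.62928494] [ 0.22242292 -0.0300329  -0.03822148]
```

View pics/side2.png

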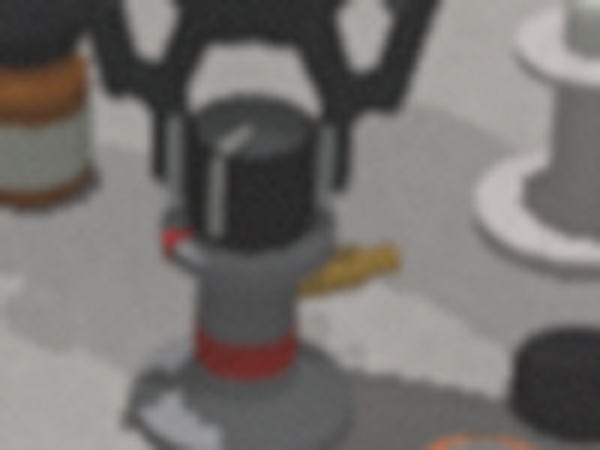

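The picture shows the cap turning with the grip: its line at crop (215,200) is nearing the red mark at (175,242). The upward force is steady at about 5 N, which is the spring. Next I'll feel the play by lifting in small steps.

Call:
{"name": "move_arm", "arguments": {"targets": "-0.2 0 0 -0.05 0 0 0;-0.2 0 0 0 0 0 0"}}

```text
clock: 5.87
eef_pos: [519.3, -23.4, 101.2]
tool_rot: [3.14, 0.0, 2.118]
force: [0.3, 1.7, 6.7]
width: 48.4
gripper_force: 61.0
```

Call:
{"name": "move_arm", "arguments": {"targets": "-0.2 0 0 -0.05 0 0 0;-0.2 0 0 0 0 0 0"}}

```text
clock: 6.03
eef_pos: [519.3, -23.4, 101.6]
tool_rot: [3.14, 0.0, 2.117]
force: [0.5, 2.3, 5.5]
width: 48.9
gripper_force: 61.0
```

Call:
{"name": "move_arm", "arguments": {"targets": "-0.2 0 0 -0.04 0 0 0;-0.2 0 0 0 0 0 0"}}

```text
clock: 6.2
eef_pos: [519.3, -23.4, 101.9]
tool_rot: [3.14, 0.0, 2.117]
force: [1.8, 2.3, 4.1]
width: 48.6
gripper_force: 61.0
```

Call:
{"name": "move_arm", "arguments": {"targets": "-0.2 0 0 -0.04 0 0 0;-0.2 0 0 0 0 0 0"}}

```text
clock: 6.37
eef_pos: [519.3, -23.4, 102.3]
tool_rot: [3.14, 0.0, 2.117]
force: [1.7, 2.8, 3.7]
width: 49.2
gripper_force: 61.1
```

Call:
{"name": "move_arm", "arguments": {"targets": "-0.2 0 0 0 0 0 3;-0.2 0 0 0 0 0 3;-0.2 0 0 0 0 0 3"}}

```text
clock: 6.62
eef_pos: [519.1, -23.3, 102.2]
tool_rot: [3.141, -0.0, 1.958]
force: [1.8, 3.7, 5.3]
width: 48.9
gripper_force: 61.1
```

Call:
{"name": "move_arm", "arguments": {"targets": "-0.2 0 0 -0.04 0 0 3;-0.2 0 0 -0.04 0 0 3;-0.2 0 0 0 0 0 3"}}

```text
clock: 6.87
eef_pos: [519.2, -23.2, 103.0]
tool_rot: [3.14, -0.0, 1.801]
force: [1.7, 2.6, 3.2]
width: 48.7
gripper_force: 61.3
```

Call:
{"name": "move_arm", "arguments": {"targets": "-0.2 0 0 -0.04 0 0 3;-0.2 0 0 -0.04 0 0 3;-0.2 0 0 0 0 0 3"}}

```text
clock: 7.12
eef_pos: [519.4, -23.2, 103.6]
tool_rot: [3.14, -0.001, 1.644]
force: [3.1, 2.1, -0.1]
width: 48.7
gripper_force: 62.0
```

Call:
{"name": "move_arm", "arguments": {"targets": "-0.2 0 0 0 0 0 3;-0.2 0 0 0 0 0 3;-0.2 0 0 -0.03 0 0 3"}}

```text
clock: 7.37
eef_pos: [519.4, -23.3, 103.9]
tool_rot: [3.14, -0.001, 1.486]
force: [3.3, 3.2, 0.1]
width: 48.8
gripper_force: 62.1
```

Run:
```python
from h import *
s,Ks,Rs,ts=grab("side"); st=read_state(); print(st["force"],st["torque"],st["qpos"],st["eef_pos"])
a=cv2.resize(s[215:290,295:395],None,fx=6,fy=6,interpolation=cv2.INTER_CUBIC); save(a,"side3")
```

```text
[3.3477549  3.57583514 1.57165187] [ 0.56490836 -0.77332867 -0.03447268] [ 0.09178085  0.63651568 -0.14956453  1.99157023  0.17705167  0.52420678
 -0.26913424] [519.48051895 -23.38622599 103.94671561]
```

View pics/side3.png

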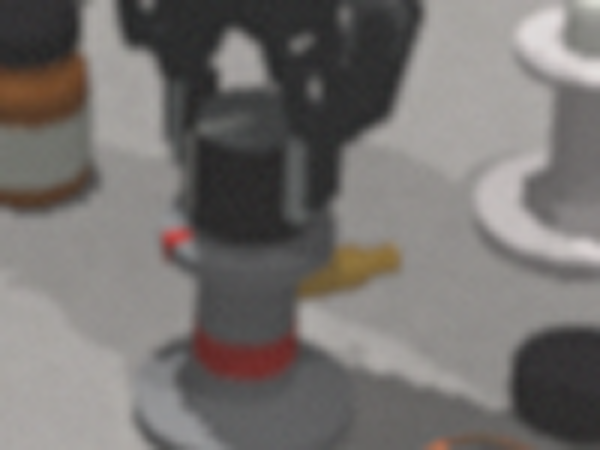

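The line now lies on the cap's left edge, pointing at the red mark at crop (178,242), after about 72° of turning. From here I go on in steps of 4–6° with light upward pulls.

Call:
{"name": "move_arm", "arguments": {"targets": "-0.2 0 0 0 0 0 3;-0.2 0 0 0 0 0 3;-0.2 0 0 -0.05 0 0 0;-0.2 0 0 0 0 0 0"}}

```text
clock: 7.75
eef_pos: [519.5, -23.4, 104.3]
tool_rot: [3.14, -0.001, 1.386]
force: [4.6, 2.6, -1.7]
width: 48.7
gripper_force: 62.5
```

Call:
{"name": "move_arm", "arguments": {"targets": "-0.2 0 0 -0.05 0 0 0;-0.2 0 0 0 0 0 0"}}

```text
clock: 7.92
eef_pos: [519.4, -23.4, 104.5]
tool_rot: [3.141, -0.001, 1.386]
force: [4.7, 3.5, -5.1]
width: 48.4
gripper_force: 63.2
```

Call:
{"name": "move_arm", "arguments": {"targets": "-0.2 0.02 0.04 0 0 0 3;-0.2 0 0 0 0 0 3;-0.2 0 0 -0.05 0 0 0;-0.2 0 0 0 0 0 0"}}

```text
clock: 8.25
eef_pos: [519.4, -23.4, 104.8]
tool_rot: [3.141, -0.0, 1.281]
force: [5.6, 3.3, -6.4]
width: 48.6
gripper_force: 63.5
```

Call:
{"name": "move_arm", "arguments": {"targets": "-0.2 0 0 0 0 0 2.5;-0.2 0 0 0 0 0 2.5;-0.2 0 0 -0.05 0 0 0;-0.2 0 0 0 0 0 0"}}

```text
clock: 8.58
eef_pos: [519.5, -23.3, 105.1]
tool_rot: [3.142, -0.001, 1.194]
force: [5.8, 3.0, -8.0]
width: 48.7
gripper_force: 64.0
```

Call:
{"name": "move_arm", "arguments": {"targets": "-0.2 0 0 0 0 0 2.5;-0.2 0 0 0 0 0 2.5;-0.2 0 0 -0.03 0 0 0;-0.2 0 0 0 0 0 0"}}

```text
clock: 8.92
eef_pos: [519.6, -23.3, 105.4]
tool_rot: [3.141, -0.001, 1.107]
force: [5.8, 2.8, -9.1]
width: 48.6
gripper_force: 64.0
```

Call:
{"name": "move_arm", "arguments": {"targets": "-0.2 0 0 0 0 0 2.5;-0.2 0 0 0 0 0 2.5;-0.2 0 0 -0.03 0 0 0;-0.2 0 0 0 0 0 0"}}

```text
clock: 9.25
eef_pos: [519.7, -23.4, 105.7]
tool_rot: [3.141, -0.001, 1.02]
force: [6.2, 3.3, -10.1]
width: 48.9
gripper_force: 63.9
```

```bash
python3 -c "
from h import *
s=read_state();print(s['torque'],s['force'],s['qpos'])"
```

```text
[ 0.59369392 -1.31030848 -0.11540595] [  6.19781277   3.25926913 -10.05748875] [ 0.00600827  0.63119113 -0.02201414  1.99166402  0.02553029  0.51839814
 -0.58503017]
```

Call:
{"name": "move_arm", "arguments": {"targets": "-0.2 0.04 0.03 0 0 0 2.5;-0.2 0 0 0 0 0 2.5;-0.2 0 0 -0.01 0 0 0;-0.2 0 0 0 0 0 0"}}

```text
clock: 9.58
eef_pos: [519.8, -23.4, 106.0]
tool_rot: [-3.142, -0.0, 0.932]
force: [5.0, 2.4, -6.1]
width: 48.5
gripper_force: 64.3
```

Call:
{"name": "move_arm", "arguments": {"targets": "-0.2 0 0 0 0 0 2.5;-0.2 0 0 0 0 0 2.5;-0.2 0 0 -0.02 0 0 0;-0.2 0 0 0 0 0 0"}}

```text
clock: 9.92
eef_pos: [519.8, -23.5, 106.7]
tool_rot: [3.141, -0.0, 0.845]
force: [4.5, 2.3, -2.9]
width: 49.0
gripper_force: 64.7
```

Call:
{"name": "move_arm", "arguments": {"targets": "-0.2 0 0 -0.05 0 0 0;-0.2 0 0 0 0 0 0"}}

```text
clock: 10.08
eef_pos: [519.7, -23.5, 107.0]
tool_rot: [3.142, -0.0, 0.845]
force: [5.1, 2.1, -6.2]
width: 48.6
gripper_force: 64.3
```

Call:
{"name": "move_arm", "arguments": {"targets": "-0.2 0 0 -0.05 0 0 0;-0.2 0 0 0 0 0 0"}}

```text
clock: 10.25
eef_pos: [519.7, -23.5, 107.3]
tool_rot: [-3.142, -0.0, 0.844]
force: [5.7, 1.5, -8.1]
width: 48.5
gripper_force: 64.2
```

Still caught, so I'll go on turning in small steps.

Call:
{"name": "move_arm", "arguments": {"targets": "-0.2 0 0 0 0 0 2.5;-0.2 0 0 0 0 0 1.5;-0.2 0 0 -0.01 0 0 0;-0.2 0 0 0 0 0 0"}}

```text
clock: 10.58
eef_pos: [519.7, -23.6, 108.1]
tool_rot: [3.141, -0.0, 0.774]
force: [4.7, 1.9, -1.3]
width: 48.5
gripper_force: 64.7
```

Call:
{"name": "move_arm", "arguments": {"targets": "-0.2 0 0 0 0 0 2.5;-0.2 0 0 0 0 0 1.5;-0.2 0 0 -0.01 0 0 0;-0.2 0 0 0 0 0 0"}}

```text
clock: 10.92
eef_pos: [519.7, -23.6, 108.4]
tool_rot: [3.141, -0.0, 0.704]
force: [3.6, 0.7, 2.4]
width: 48.4
gripper_force: 64.9
```

```bash
python3 -c "
from h import *
s=read_state();print(s['torque'],s['force'],s['qpos'])"
```

```text
[ 0.22396564 -0.82493042 -0.00629456] [3.62175623 0.69985465 2.40234904] [-0.0529786   0.62844613  0.06596845  1.99146111 -0.07712899  0.52356354
 -0.79941455]
```

The force has relaxed and z is rising on its own, so I'll pull lightly here.

Call:
{"name": "move_arm", "arguments": {"targets": "-0.2 0 0 -0.06 0 0 0;-0.2 0 0 0 0 0 0"}}

```text
clock: 11.08
eef_pos: [519.7, -23.7, 108.6]
tool_rot: [3.141, 0.0, 0.704]
force: [4.5, 0.8, -1.7]
width: 48.6
gripper_force: 64.5
```

Call:
{"name": "move_arm", "arguments": {"targets": "-0.2 0 0 -0.06 0 0 0;-0.2 0 0 0 0 0 0"}}

```text
clock: 11.25
eef_pos: [519.7, -23.6, 109.2]
tool_rot: [3.141, -0.0, 0.703]
force: [3.8, 0.3, -2.4]
width: 48.3
gripper_force: 64.5
```

Call:
{"name": "move_arm", "arguments": {"targets": "-0.2 0 0 -0.04 0 0 0;-0.2 0 0 0 0 0 0"}}

```text
clock: 11.42
eef_pos: [519.7, -23.6, 109.6]
tool_rot: [3.141, 0.0, 0.703]
force: [4.2, 1.4, -2.8]
width: 48.3
gripper_force: 64.5
```

Call:
{"name": "move_arm", "arguments": {"targets": "-0.2 0 0 -0.08 0 0 0;-0.2 0 0 0 0 0 0"}}

```text
clock: 11.58
eef_pos: [519.7, -23.6, 110.5]
tool_rot: [3.141, -0.0, 0.703]
force: [5.3, 0.4, -2.8]
width: 48.8
gripper_force: 64.5
```

Call:
{"name": "move_arm", "arguments": {"targets": "-0.2 0 0 -0.08 0 0 0;-0.2 0 0 0 0 0 0"}}

```text
clock: 11.75
eef_pos: [519.6, -23.5, 111.4]
tool_rot: [3.141, -0.0, 0.703]
force: [4.7, 1.1, -1.9]
width: 48.5
gripper_force: 64.5
```

Call:
{"name": "move_arm", "arguments": {"targets": "-0.2 0.04 0.03 -0.1 0 0 0;-0.2 0 0 -0.1 0 0 0;-0.2 0 0 0 0 0 0"}}

```text
clock: 12.0
eef_pos: [519.4, -23.4, 113.4]
tool_rot: [-3.141, 0.001, 0.703]
force: [2.7, 1.1, -1.2]
width: 48.6
gripper_force: 64.6
```

Call:
{"name": "move_arm", "arguments": {"targets": "-0.2 0 0 -0.15 0 0 0;-0.2 0 0 -0.15 0 0 0;-0.2 0 0 0 0 0 0"}}

```text
clock: 12.25
eef_pos: [519.3, -23.6, 116.5]
tool_rot: [-3.141, 0.001, 0.703]
force: [1.3, 0.1, 0.1]
width: 48.8
gripper_force: 64.7
```

Call:
{"name": "move_arm", "arguments": {"targets": "-0.2 0 0 -0.15 0 0 0;-0.2 0 0 -0.15 0 0 0;-0.2 0 0 0 0 0 0"}}

```text
clock: 12.5
eef_pos: [519.2, -23.7, 119.4]
tool_rot: [-3.141, 0.001, 0.703]
force: [-0.5, 0.4, -0.3]
width: 48.9
gripper_force: 64.6
```

Call:
{"name": "move_arm", "arguments": {"targets": "-0.2 0 0 -0.3 0 0 0;-0.2 0 0 -0.5 0 0 0;-0.2 0 0 -0.7 0 0 0;-0.2 0 0 -1 0 0 0;-0.2 0 0 -1 0 0 0"}}

```text
clock: 12.92
eef_pos: [520.0, -23.5, 155.4]
tool_rot: [-3.142, 0.0, 0.703]
force: [-0.1, 0.3, -1.2]
width: 48.4
gripper_force: 64.6
```

Call:
{"name": "move_arm", "arguments": {"targets": "-0.2 0 0 -2 0 0 0;-0.2 0 0 -2 0 0 0;-0.2 0 0 0 0 0 0"}}

```text
clock: 13.17
eef_pos: [522.7, -23.6, 198.7]
tool_rot: [3.137, -0.006, 0.703]
force: [0.2, 0.1, -0.7]
width: 48.6
gripper_force: 64.7
```

Run:
```python
from h import *
s,Ks,Rs,ts=grab("side"); st=read_state(); print(st["force"],st["torque"],st["qpos"],st["eef_pos"])
a=cv2.resize(s[150:300,250:430],None,fx=4,fy=4,interpolation=cv2.INTER_CUBIC); save(a,"side4")
```

```text
[ 0.20521034 -0.45073721 -1.73272384] [ 0.07828484 -0.05799924  0.00495412] [-0.06913391  0.49086785  0.08742851  1.91672085 -0.06178847  0.73100457
 -0.8139195 ] [521.83021252 -23.51156833 196.97300574]
```

View pics/side4.png

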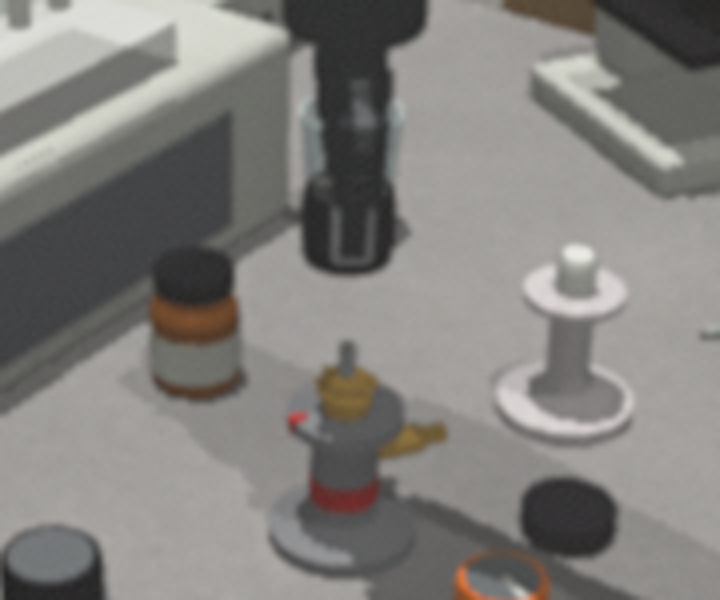

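The cap has come off and sits in the grip, with its rim at about crop (348,270). The bare brass neck and stem are visible below it. One refined measurement of the park stand before going there.

Run:
```python
from h import *
for n,(X,Y,W,H) in(("top",(366,258,62,58)),("side",(370,200,44,62))):
    im,K,R,t=grab(n); p=im[Y:Y+H,X:X+W]; 
    hsv=cv2.cvtColor(p,cv2.COLOR_RGB2HSV); d=p.astype(int); g=d[...,1]-d[...,0]  # white spigot greenish vs pinkish plate
    print(n,"G-R range",g.min(),g.max())
    for nm,m,z in(("spig",(g>3)&(hsv[...,2]>165),116),("pinkish",(g<-4)&(hsv[...,2]>130),0)):
        k,l,st,ce=cv2.connectedComponentsWithStats(m.astype(np.uint8))
        for s,c in zip(st[1:],ce[1:]):
            if s[4]>12:
                bc=s[:2]+(s[2:4]-1)/2+[X,Y]; cc=c+[X,Y]
                print(nm,"box",s.tolist(),"cen",cc.round(1),"->116",onz(K,R,t,cc,116).round(1),"boxc->90",onz(K,R,t,bc,90).round(1),"->0",onz(K,R,t,bc,3).round(1))
    g=cv2.cvtColor(p,cv2.COLOR_RGB2GRAY)
    if n=="top":
        np.set_printoptions(linewidth=250); print("row287",g[287-Y]); print("col403",g[:,403-X])
        G=cv2.GaussianBlur(cv2.resize(g,None,fx=6,fy=6,interpolation=cv2.INTER_CUBIC),(0,0),2)
        for r0,r1 in((15,22),(22,32),(80,110)):
            h=cv2.HoughCircles(G,cv2.HOUGH_GRADIENT,1,20,param1=40,param2=10,minRadius=r0,maxRadius=r1)
            if h is not None:
                q=h[0][0]; u=(q[:2]+.5)/6-.5+[X,Y]; print("hough",u.round(1),q[2]/6,onz(K,R,t,u,116).round(1),onz(K,R,t,u,90).round(1))
```

```text
top G-R range -7 5
spig box [33, 26, 9, 8, 44] cen [403.5 287.6] ->116 [ 482.5 -220.5  116. ] boxc->90 [ 482.5 -225.    90. ] ->0 [ 482.  -243.8    3. ]
pinkish box [8, 10, 43, 37, 744] cen [394.2 285.9] ->116 [ 485.2 -202.4  116. ] boxc->90 [ 485.1 -209.    90. ] ->0 [ 484.9 -226.2    3. ]
row287 [ 96  94  96  99 103 103 109 140 160 162 161 161 161 151 127 101  92  88 109 148 165 169 165 165 165 164 165 157 132  97  85 101 129 165 182 185 186 186 185 186 186 173 145 134 150 162 163 164 164 162 149 127 113 112 112 111 111 110 111 111 110 111]
col403 [112 113 109 105 100 100  98  99 100 100 100 109 122 142 157 166 168 168 168 165 155 147 138 125 128 156 179 186 185 186 185 185 185 180 157 126 127 149 161 164 164 165 165 164 163 158 144 130 115 112 111 112 114 116 113 111 111 112]
hough [400.5 291.7] 3.1833334 [ 474.5 -214.6  116. ] [ 474.1 -220.1   90. ]
hough [402.5 287.3] 4.65 [ 482.9 -218.4  116. ] [ 482.8 -224.    90. ]
hough [400.3 287.2] 15.916667 [ 483.1 -214.2  116. ] [ 483.  -219.7   90. ]
side G-R range -8 2
pinkish box [10, 15, 27, 15, 176] cen [393.3 223.2] ->116 [ 458.6 -173.2  116. ] boxc->90 [ 482.4 -217.2   90. ] ->0 [ 551.1 -349.7    3. ]
pinkish box [4, 41, 35, 19, 250] cen [389.1 251. ] ->116 [405.3 -62.8 116. ] boxc->90 [ 422.1 -104.    90. ] ->0 [ 483.1 -222.3    3. ]
```

Call:
{"name": "move_arm", "arguments": {"targets": "-0.2 -2.58 2.1 0 0 0 0;-0.2 -2.58 2.1 0 0 0 0;-0.2 -2.58 2.1 0 0 0 0"}}

```text
clock: 13.57
eef_pos: [500.8, -121.9, 193.3]
tool_rot: [-3.14, 0.001, 0.705]
force: [0.0, -0.4, -1.0]
width: 48.7
gripper_force: 64.7
```

Call:
{"name": "move_arm", "arguments": {"targets": "-0.2 -2.58 2.1 0 0 0 0;-0.2 -2.58 2.1 0 0 0 0;-0.2 -2.58 2.1 0 0 0 0;-0.2 0 0 0 0 0 0;-0.2 0 0 0 0 0 0"}}

```text
clock: 13.98
eef_pos: [481.8, -221.9, 193.3]
tool_rot: [-3.14, 0.002, 0.698]
force: [0.8, 0.6, -1.6]
width: 48.4
gripper_force: 64.7
```

Call:
{"name": "move_arm", "arguments": {"targets": "-0.2 0 0 2 0 0 0;-0.2 0 0 2 0 0 0;-0.2 0 0 1.4 0 0 0;-0.2 0 0 0 0 0 0;-0.2 0 0 0 0 0 0"}}

```text
clock: 14.4
eef_pos: [483.0, -218.0, 139.4]
tool_rot: [-3.139, 0.001, 0.705]
force: [0.2, 0.8, -0.5]
width: 48.6
gripper_force: 64.7
```

Run:
```python
from h import *
s,Ks,Rs,ts=grab("side"); st=read_state(); print(st["force"],st["torque"],st["eef_pos"],st["tool_rot"])
for z in (116,118,129): print(z,(proj(Ks,Rs,ts,[482.6,-219.9,z])-[345,165])*6)
p=st["eef_pos"]; 
for dz in(10.7,): print("cap bottom centre expected",(proj(Ks,Rs,ts,[p[0],p[1],p[2]-dz])-[345,165])*6)
a=cv2.resize(s[165:260,345:440],None,fx=6,fy=6,interpolation=cv2.INTER_CUBIC); save(a,"side5")
```

```text
[-0.12630901 -0.61115766 -0.77438406] [-0.00955025 -0.01986374  0.01244147] [ 483.70605102 -218.57100382  140.27604864] [-3.14068101e+00 -4.08616174e-05  7.04618756e-01]
116 [296.18898932 285.03171458]
118 [296.59530149 280.81318346]
129 [298.84179976 257.48894307]
cap bottom centre expected [294.98241203 256.71382076]
```

View pics/side5.png

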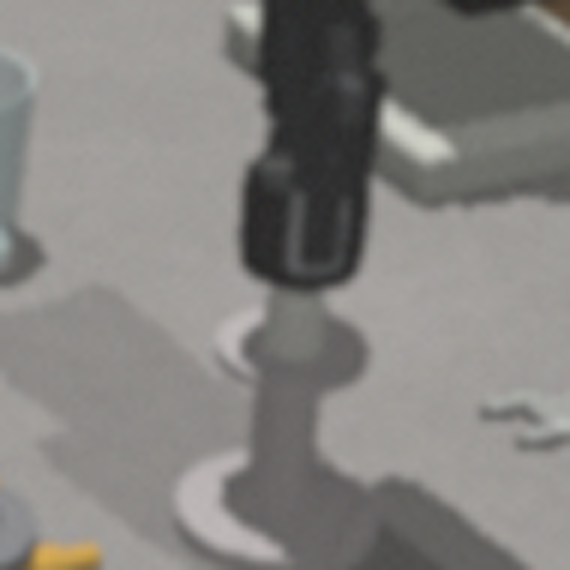

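The cap hangs above the spigot: cap rim centre at about crop x 301, spigot at about crop x 298. That is within roughly 1 mm in this view. I'll let it settle, then lower by feel.

Call:
{"name": "move_arm", "arguments": {"targets": "-0.2 0 0 0 0 0 0;-0.2 0 0 0 0 0 0;-0.2 0 0 0 0 0 0"}}

```text
clock: 14.7
eef_pos: [484.0, -219.7, 141.1]
tool_rot: [3.14, -0.001, 0.703]
force: [0.5, -1.2, -0.3]
width: 49.0
gripper_force: 64.7
```

Call:
{"name": "move_arm", "arguments": {"targets": "-0.2 -0.05 -0.05 0.6 0 0 0;-0.2 0 0 0.5 0 0 0;-0.2 0 0 0.2 0 0 0;-0.2 0 0 0 0 0 0"}}

```text
clock: 15.03
eef_pos: [482.2, -219.4, 126.5]
tool_rot: [-3.14, 0.001, 0.703]
force: [0.2, 0.5, -1.8]
width: 49.1
gripper_force: 64.7
```

Call:
{"name": "move_arm", "arguments": {"targets": "-0.2 0 0 0.15 0 0 0;-0.2 0 0 0.15 0 0 0;-0.2 0 0 0 0 0 0"}}

```text
clock: 15.28
eef_pos: [482.7, -219.5, 124.1]
tool_rot: [-3.141, 0.0, 0.703]
force: [-0.6, 0.1, -1.0]
width: 48.8
gripper_force: 64.7
```

Call:
{"name": "move_arm", "arguments": {"targets": "-0.2 0 0 0.15 0 0 0;-0.2 0 0 0.15 0 0 0;-0.2 0 0 0 0 0 0"}}

```text
clock: 15.53
eef_pos: [482.6, -219.5, 121.1]
tool_rot: [-3.141, 0.0, 0.703]
force: [0.6, 0.1, -1.7]
width: 48.7
gripper_force: 64.7
```

Call:
{"name": "move_arm", "arguments": {"targets": "-0.2 0 0 0.15 0 0 0;-0.2 0 0 0.15 0 0 0;-0.2 0 0 0 0 0 0"}}

```text
clock: 15.78
eef_pos: [482.6, -219.5, 118.0]
tool_rot: [-3.141, 0.0, 0.703]
force: [0.2, -0.7, -1.1]
width: 48.9
gripper_force: 64.7
```

Call:
{"name": "move_arm", "arguments": {"targets": "-0.2 0 0 0.15 0 0 0;-0.2 0 0 0.15 0 0 0;-0.2 0 0 0 0 0 0"}}

```text
clock: 16.03
eef_pos: [482.6, -219.5, 115.0]
tool_rot: [-3.141, 0.0, 0.703]
force: [-0.2, 0.6, -1.4]
width: 48.3
gripper_force: 64.7
```

Call:
{"name": "move_arm", "arguments": {"targets": "-0.2 0 0 0.15 0 0 0;-0.2 0 0 0.15 0 0 0;-0.2 0 0 0 0 0 0"}}

```text
clock: 16.28
eef_pos: [482.6, -219.5, 112.0]
tool_rot: [-3.141, 0.0, 0.703]
force: [-0.3, 0.1, -1.0]
width: 48.5
gripper_force: 64.7
```

Call:
{"name": "move_arm", "arguments": {"targets": "-0.2 0 0 0.15 0 0 0;-0.2 0 0 0.15 0 0 0;-0.2 0 0 0 0 0 0"}}

```text
clock: 16.53
eef_pos: [482.6, -219.5, 109.1]
tool_rot: [-3.141, 0.0, 0.703]
force: [-0.5, -0.0, -1.4]
width: 48.6
gripper_force: 64.7
```

Call:
{"name": "move_arm", "arguments": {"targets": "-0.2 0 0 0.15 0 0 0;-0.2 0 0 0.15 0 0 0;-0.2 0 0 0 0 0 0"}}

```text
clock: 16.78
eef_pos: [482.6, -219.5, 106.0]
tool_rot: [-3.141, 0.0, 0.703]
force: [-0.7, 0.1, -2.1]
width: 48.8
gripper_force: 64.7
```

Call:
{"name": "move_arm", "arguments": {"targets": "-0.2 0 0 0.15 0 0 0;-0.2 0 0 0.1 0 0 0;-0.2 0 0 0 0 0 0"}}

```text
clock: 17.03
eef_pos: [482.7, -219.5, 103.6]
tool_rot: [-3.141, 0.0, 0.703]
force: [0.6, 0.1, -1.0]
width: 48.5
gripper_force: 64.7
```

Call:
{"name": "move_arm", "arguments": {"targets": "-0.2 0 0 0.1 0 0 0;-0.2 0 0 0 0 0 0"}}

```text
clock: 17.2
eef_pos: [482.7, -219.6, 102.7]
tool_rot: [-3.141, 0.0, 0.703]
force: [-0.8, 0.3, -1.4]
width: 48.9
gripper_force: 64.7
```

Call:
{"name": "move_arm", "arguments": {"targets": "-0.2 0 0 0.1 0 0 0;-0.2 0 0 0 0 0 0"}}

```text
clock: 17.37
eef_pos: [482.7, -219.6, 101.7]
tool_rot: [-3.141, 0.0, 0.703]
force: [-1.2, 0.9, -1.0]
width: 48.7
gripper_force: 64.7
```

Call:
{"name": "move_arm", "arguments": {"targets": "-0.2 0 0 0.08 0 0 0;-0.2 0 0 0 0 0 0"}}

```text
clock: 17.53
eef_pos: [482.7, -219.6, 100.9]
tool_rot: [-3.142, 0.0, 0.703]
force: [0.0, -0.1, -0.8]
width: 48.5
gripper_force: 64.7
```

Call:
{"name": "move_arm", "arguments": {"targets": "-0.2 0 0 0.05 0 0 0;-0.2 0 0 0 0 0 0"}}

```text
clock: 17.7
eef_pos: [482.8, -219.6, 100.5]
tool_rot: [-3.142, 0.0, 0.703]
force: [0.4, 0.5, -2.0]
width: 48.5
gripper_force: 64.7
```

Call:
{"name": "move_arm", "arguments": {"targets": "-0.2 0 0 0.05 0 0 0;-0.2 0 0 0 0 0 0"}}

```text
clock: 17.87
eef_pos: [482.8, -219.6, 100.0]
tool_rot: [-3.142, -0.0, 0.703]
force: [-0.1, 0.7, -0.5]
width: 48.7
gripper_force: 64.7
```

Call:
{"name": "move_arm", "arguments": {"targets": "-0.2 0 0 0.05 0 0 0;-0.2 0 0 0 0 0 0"}}

```text
clock: 18.03
eef_pos: [482.8, -219.6, 99.5]
tool_rot: [3.141, -0.0, 0.703]
force: [-0.4, 0.3, -1.0]
width: 48.4
gripper_force: 64.9
```

Call:
{"name": "move_arm", "arguments": {"targets": "-0.2 0 0 0.05 0 0 0;-0.2 0 0 0 0 0 0"}}

```text
clock: 18.2
eef_pos: [482.9, -219.6, 99.5]
tool_rot: [3.141, -0.0, 0.703]
force: [-1.8, 0.2, 3.8]
width: 48.7
gripper_force: 65.2
```

Call:
{"name": "move_arm", "arguments": {"targets": "-0.2 0 0 0.05 0 0 0;-0.2 0 0 0 0 0 0"}}

```text
clock: 18.37
eef_pos: [482.8, -219.6, 99.4]
tool_rot: [3.141, -0.0, 0.703]
force: [-2.4, 1.4, 8.9]
width: 48.7
gripper_force: 65.7
```

The rim touched at z = 99.4, the height expected for full seating. Now I release and rise.

Call:
{"name": "move_arm", "arguments": {"targets": "0.3 0 0 0 0 0 0;0.4 0 0 0 0 0 0;0.7 0 0 0 0 0 0;0.9 0 0 0 0 0 0;0.9 0 0 0 0 0 0"}}

```text
clock: 18.78
eef_pos: [482.8, -219.6, 98.4]
tool_rot: [-3.141, 0.0, 0.703]
force: [-0.5, 0.5, 1.4]
width: 81.0
gripper_force: 0.0
```

Call:
{"name": "move_arm", "arguments": {"targets": "0.9 0 0 -0.5 0 0 0;0.9 0 0 -1.5 0 0 0;0.9 0 0 -3 0 0 0;0.9 0 0 -3 0 0 0;0.9 0 0 -3 0 0 0"}}

```text
clock: 19.2
eef_pos: [482.4, -219.5, 209.8]
tool_rot: [-3.141, 0.0, 0.703]
force: [1.3, 0.1, 0.7]
width: 81.2
gripper_force: 0.0
```

Call:
{"name": "move_arm", "arguments": {"targets": "0.9 -3 -1 -1 0 0 0;0.9 -3 -1 0 0 0 0;0.9 -3 -1 0 0 0 0;0.9 0 0 0 0 0 0;0.9 0 0 0 0 0 0"}}

```text
clock: 19.62
eef_pos: [393.2, -255.8, 219.1]
tool_rot: [3.141, 0.0, 0.7]
force: [0.4, 0.9, -0.5]
width: 80.8
gripper_force: 0.0
```

Run:
```python
from h import *
s,Ks,Rs,ts=grab("side"); st=read_state(); print(st["force"],st["eef_pos"],st["clock"])
for z in (90,132): print(z,(proj(Ks,Rs,ts,[482.6,-219.9,z])-[270,160])*4)
a=cv2.resize(s[160:310,270:450],None,fx=4,fy=4,interpolation=cv2.INTER_CUBIC); save(a,"side6")
```

```text
[1.24621755 0.00770042 0.62795317] [ 394.84633941 -255.17782473  219.06338296] 19.6667
90 [493.9773165  246.17306578]
132 [499.63864255 187.39441819]
```

View pics/side6.png

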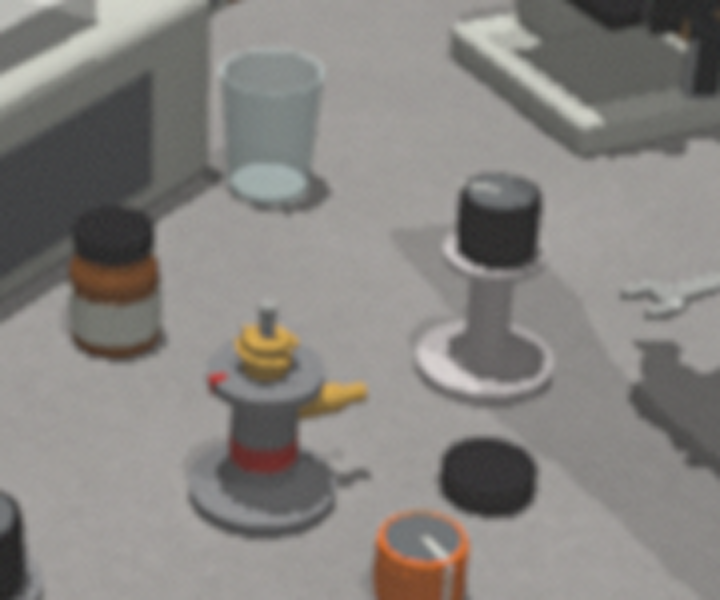

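The cap sits level on the plate. Its top is at crop (499,188), against an expected (500,187) for fully home. The gripper is clear, and the other items visible in this crop look unmoved.

```bash
python3 -c "
from cell import order
print(order.finish_job())"
```

```text
the job is handed in; nothing more can be done
None
```

The lined cap came free about 45° past the red mark and now sits mouth down and fully home on the parking stand; pull and side forces stayed under about 11 N, nothing else was touched, and the job was handed in at about 20 s.

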